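Park the spice turntable on its mark and lock it

ROBOT

A 6-joint arm with a two-finger parallel gripper is mounted at the origin on the work surface. World frame = base frame: x ahead of the robot, y to its left, z up, the work surface at z = 0. Lengths are in m, angles in rad, forces in N, time in s.
With the tool pointing down it reaches from about 0.275 to 1 m from the base axis. Payload 8.4 kg.
Tool frame: the origin (TCP) lies on the centre line of the jaws, within the pads' length; the fingertips stand 17 mm ahead of it and the grasp point (between the pads) lies 2 mm behind it (bot.tcp_to_tips is the z of the fingertips in the tool frame, in m); z points along the fingers, y is the line along which they close (so a half turn about z gives the same grasp; the last joint's range is limited). The gripper opens to 85 mm and grips with 20 to 120 N. Pads are 22 mm wide; open, the fingers measure 114 mm over their backs; the gripper's body (76 mm by 85 mm) begins 54 mm behind the grasp point. The pads swing forward as they close: fully open they stand 13 mm farther back than shut.
Start: joints at [-1.241, 0.353, 1.633, -0, 1.155, -0.002], TCP at [0.204, -0.591, 0.248] pointing down, gripper open.
Joint ranges: [-2.63, 2.63], [-0.92, 2.1], [0.06, 2.66], [-1.3, 4.44], [0, 2.69], [-3.02, 3.02]. Speed limits (rad/s): [2.22, 2.22, 2.79, 3.14, 3.14, 3.14].

INTERFACE

Orientations are given as a unit quaternion [x, y, z, w].
In Python, from workcell import bot, hand, kinematics, get_obs, vision, hand_in gives the robot as it stands. The module is installed in compiled form; this text tells all that it offers. Calls block until the motion is done:
- bot.reach(position, orientation): joint-space move of the TCP to a pose.
- bot.servo_line(position, ori=None, velocity=0.15): straight line of the TCP; ori=None keeps the orientation; velocity is the mean speed in m/s.
- bot.goto_joints(angles): joint-space move.
- hand.move_gripper(opening, strength=None): finger opening in m; strength is the grip in N (None keeps the last); returns when the fingers have stopped.
- bot.dwell(seconds).
- kinematics.solve_ik(position, orientation): joint angles nearest the present ones, or None.
- get_obs(): the state.
- vision.read_camera(name): name is "scene" or "top" or "wrist"; returns a dict with "frame" (480x640x3 uint8, red, green, blue), "intrinsics" (3x3 intrinsics, pixels), "view" (4x4, takes a point from world to camera coordinates). Camera axes: x right, y down, z forward; pixel columns grow to the right and rows downward; lengths in m; the calibration is good to about 2 mm. A picture is of the moment at which its call begins. There is no depth.
A pose or a line that the arm cannot do raises bot.IKError and nothing moves.
- hand_in(): hands the job in; it is judged then, once.
The state is a dict: "time_s": time; "joint_pos": joint angles; "joint_vel": joint speeds; "joint_efforts": joint torques, N m; "position": TCP position; "orientation": TCP orientation; "wrist_force": force on the tool from outside, world axes, zero at the start; "ft_torque": the same for the moment, N m; "gripper_width": finger opening in m; "grip_force": force on a finger pad.
Only numpy, scipy, OpenCV 4.12 (cv2) and the standard library are available. Lean on these libraries where they do the work, as an engineer would, in place of code of your own. Each camera call takes 0.05 s, during which the arm holds its last target. There are 200 camera calls.

TASK

Turn the spice turntable clockwise by the blue fins on its rim until the black engraved mark faces the red pointer and the sprung lock pin drops into its hole, gently enough that the pin is not strained when it catches. Then press the red lock knob all the way down, let go, and leave the saucepan, tumbler and rolling pin where they stand.

Things in the scene. Friction and masses are not known exactly. Their poses are not given: they have to be found in the camera images.
- turntable_base: Fixed grey foot of the turntable, a disc of 200 mm diameter, 12 mm thick, with the lock bracket on one side. Origin: on the turning axis at counter level; z up; its x axis points from the turning axis to the bracket and pointer.
- bracket (a point): Middle of the bracket arm's top, 147 mm from the axis, 75 mm above the counter. A 16 x 24 mm post stands 162 to 178 mm from the axis; from it an arm 20 mm wide reaches inwards over the rim, 61 to 75 mm above the counter, to a 22 mm round boss 112.5 mm from the axis that guides the lock pin. The fins pass freely under the arm.
- turntable: White disc, 250 mm diameter, 18 mm thick, with four tubs (yellow, red, green, orange) clipped on near its axis, lids 97 mm above the counter. Origin: on the axis, 28 mm above the counter; x axis along the mark. It starts 26 to 69 degrees counter-clockwise (from above) of the pointer; end stops 17 degrees clockwise past the pointer and 80 degrees the other way. Stays where left.
- fin (a point): Middle of one of eight like blue fins on the rim, the one 112.5 degrees counter-clockwise of the mark. Fins stand at 22.5, 67.5, 112.5 ... 337.5 degrees from the mark; each is a radial plate 12 mm thick, sticking out from 125 to 148 mm from the axis, 28 to 46 mm above the counter, with free space beside and below. Turning takes 2 to 4 N at a fin. This point: 136.5 mm from the axis, 37 mm high.
- mark (a point): Middle of the black engraved mark, a radial line 34 x 4 mm on top of the disc, 85 mm from the axis, 46 mm above the counter, turning with the disc.
- lock_hole (a point): Mouth of the lock hole in the top of the disc, a black spot 10 mm wide on the mark's line, 112.5 mm from the axis, 46 mm above the counter, turning with the disc. It leaves the pin 1 mm play either way.
- pointer (a point): Tip of the fixed red pointer, a nose under the inner end of the bracket arm that points inwards to the axis; 80 mm from the axis, 59.5 mm above the counter. Axes as turntable_base: x radially outwards, y across. The mark faces it when the mark's y in this frame is 0.
- lock_pin: Steel pin, 8 mm, upright in the bracket's boss, with a red knob 28 mm wide, 12 mm high. Origin: centre of the knob's top, 103 mm above the counter while the pin's spring (2 N) presses it on the disc. Over the hole it drops 7 to 9 mm and blocks the disc: a sudden resistance at the fins. Over 25 N on it strains it. Knob fully home: top 89 mm high (3 N, then a hard stop); it stays down.
- saucepan: Stainless steel saucepan, 170 mm diameter, 90 mm high, with a black handle along its x axis. Loose. Origin: centre of its underside.
- tumbler: Glass tumbler, 72 mm diameter, 120 mm high. Loose. Origin: centre of its underside.
- rolling_pin: Wooden rolling pin, 52 mm diameter, 356 mm long along its x axis, lying on the counter to the right of the turntable. Loose. Origin: under its middle at counter level.

How it is judged:
By the outcome, as a careful person would: the job done as asked, in the order asked, and still so for the second after the job is handed in, with the robot touching nothing.
It also fails if it takes over 54 s, if anything falls off the work surface, if the arm or the gripper's body presses on something with over 40 N, if the wrist force passes 120 N, or if a joint passes its speed limit or range.

## Working session

There is one attempt and no reset: what is moved stays moved. The work goes in short steps, each a Python script; the robot and the scene stay as the last script left them, time stands still between calls to the robot, and variables do not carry over. Pictures are saved under pics/ and viewed, at most 10 in all, crops included, and the job is handed in when it is done.

```bash
mkdir -p pics; python3 - <<'E'
from workcell import vision,get_obs
import cv2,numpy as np
for n in("scene","top"):
    c=vision.read_camera(n); cv2.imwrite(f"pics/{n}0.png",c["frame"][:,:,::-1]); print(n,c["intrinsics"].tolist(),np.round(c["view"],4).tolist())
o=get_obs();print(o["time_s"],o["orientation"],o["wrist_force"])
E
```

```text
scene [[459.00202903661676, 0.0, 313.96868120158035], [0.0, 459.00202903661676, 231.8861263084291], [0.0, 0.0, 1.0]] [[-0.4709, 0.8822, -0.002, 0.2245], [0.4657, 0.2466, -0.8499, -0.1868], [-0.7493, -0.4011, -0.5269, 1.5692], [0.0, 0.0, 0.0, 1.0]]
top [[496.687799189885, 0.0, 315.5515319596347], [0.0, 496.687799189885, 233.46681304980513], [0.0, 0.0, 1.0]] [[-0.0182, -0.9995, -0.0258, 0.0475], [-0.9933, 0.021, -0.1132, 0.5446], [0.1137, 0.0236, -0.9932, 1.2521], [0.0, 0.0, 0.0, 1.0]]
0.1 [ 9.86271537e-01  1.65130296e-01 -1.07203609e-04 -6.54838399e-04] [-0.15378571  0.55638444 -0.06753061]
```

View pics/top0.png

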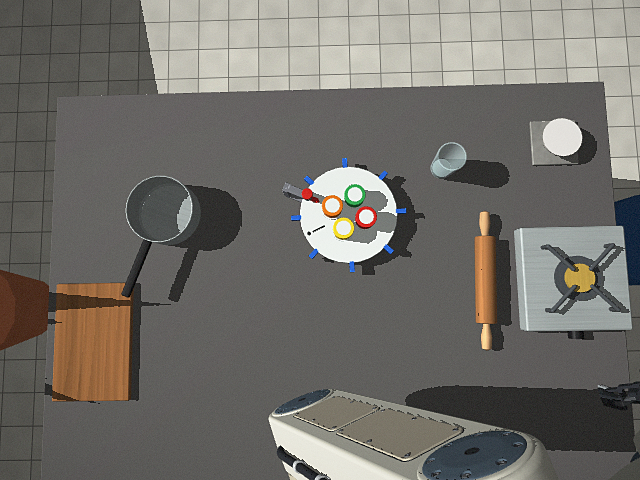

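View pics/scene0.png

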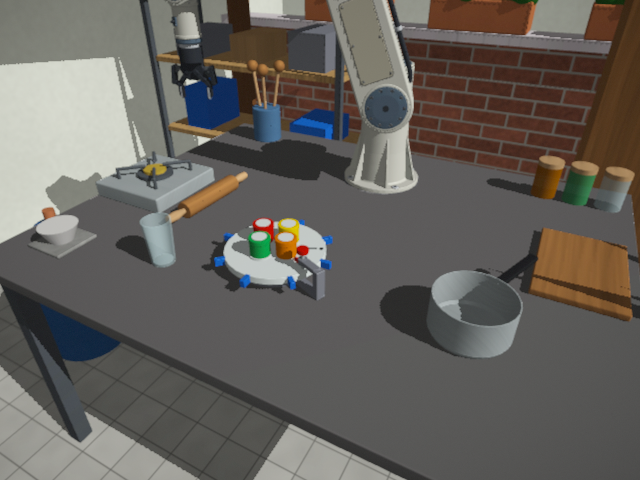

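The top view shows the turntable at about (348,215), the knob at (307,194), the mark and hole at about (316,231) and (309,233), and the fins around the rim. The lower-right fin, near (392,252), can be pushed clockwise and is clear of the bracket. The scene view shows the same layout, with the knob at about (302,250). Next I'll measure these points.

```bash
cat > h.py <<'E'
import cv2,numpy as np
from workcell import vision
def ray(c,uv):
    R,t=c["view"][:3,:3],c["view"][:3,3]
    d=R.T@np.linalg.solve(c["intrinsics"],[uv[0],uv[1],1.]); return -R.T@t,d/np.linalg.norm(d)
def onplane(c,uv,z):
    o,d=ray(c,uv); return o+d*(z-o[2])/d[2]
def tri(c1,a,c2,b):
    o1,d1=ray(c1,a);o2,d2=ray(c2,b)
    s=np.linalg.lstsq(np.c_[d1,-d2],o2-o1,rcond=None)[0]; p,q=o1+s[0]*d1,o2+s[1]*d2
    return (p+q)/2,np.linalg.norm(p-q)
def blobs(c,kind,box,amin=8):
    h=cv2.cvtColor(c["frame"],cv2.COLOR_RGB2HSV);H,S,V=cv2.split(h)
    m={"blue":(abs(H.astype(int)-110)<14)&(S>150)&(V>60),
       "red":((H<5)|(H>174))&(S>190)&(V>70),
       "white":(S<40)&(V>190),"dark":(V<60)}[kind].astype(np.uint8)
    k=np.zeros_like(m);x0,y0,x1,y1=box;k[y0:y1,x0:x1]=m[y0:y1,x0:x1]
    n,l,st,ce=cv2.connectedComponentsWithStats(k)
    return [(ce[i],st[i]) for i in range(1,n) if st[i][4]>=amin],k
def proj(c,p):
    q=c["intrinsics"]@(c["view"][:3,:3]@p+c["view"][:3,3]); return q[:2]/q[2]
E
python3 - <<'E'
from h import *
T=vision.read_camera("top");S=vision.read_camera("scene")
bt,_=blobs(T,"blue",(280,150,420,280));bs,_=blobs(S,"blue",(205,220,345,300))
P=[onplane(T,b[0],.046) for b in bt]
P=np.array(P)[:,:2]
A=np.c_[2*P,np.ones(len(P))];s=np.linalg.lstsq(A,(P**2).sum(1),rcond=None)[0]
r=np.sqrt(s[2]+s[0]**2+s[1]**2);print("fins circle",s[:2],r)
for p,b in zip(P,bt):print(p.round(4),np.round(np.hypot(*(p-s[:2])),4),np.degrees(np.arctan2(*(p-s[:2])[::-1])).round(1),b[0].round(1),b[1][4])
_,k=blobs(T,"white",(285,150,420,280));cs,_=cv2.findContours(k,0,1);c=cv2.convexHull(max(cs,key=cv2.contourArea))
e=cv2.fitEllipse(c);print("disc ell",e,onplane(T,e[0],.046))
print("scene blue",[(b[0].round(1),b[1][4], (lambda q:q.round(3))(onplane(S,b[0],.04))) for b in bs])
for nm,c_,bx in(("T",T,(295,180,325,205)),("S",S,(290,240,312,260))):
    print(nm,[(b[0].round(1),b[1]) for b in blobs(c_,"red",bx,4)[0]])
print("dark",[(b[0].round(1),b[1],onplane(T,b[0],.046).round(4)) for b in blobs(T,"dark",(303,218,330,242),3)[0]])
for nm,c_,bx,f in(("t",T,(270,145,430,285),5),("s",S,(205,215,345,305),5)):
    x0,y0,x1,y1=bx;cv2.imwrite(f"pics/crop_{nm}.png",cv2.resize(c_["frame"][y0:y1,x0:x1,::-1],None,fx=f,fy=f,interpolation=2)[:600,:800])
E
```

```text
fins circle [ 0.59273959 -0.04800639] 0.1352925737506769
[ 0.7287 -0.0412] 0.1362 2.9 [344.2 162. ] 43
[ 0.6919 -0.1399] 0.1352 -42.8 [382.8 175. ] 42
[0.6829 0.0523] 0.1349 48.1 [308.4 180.2] 50
[ 0.5984 -0.1825] 0.1347 -87.6 [400.7 210.4] 49
[0.5868 0.0867] 0.1348 92.5 [295.7 217.2] 43
[ 0.5004 -0.1474] 0.1356 -132.9 [388.3 248.9] 52
[0.4925 0.0436] 0.1358 137.6 [313.1 253.5] 47
[ 0.4576 -0.0534] 0.1352 -177.7 [351.6 266.5] 47
disc ell ((345.1027526855469, 223.8271942138672), (73.94296264648438, 94.04487609863281), 105.57232666015625) [ 0.56696637 -0.0396256   0.046     ]
scene blue [(array([301.5, 221.7]), np.int32(19), array([ 0.445, -0.055,  0.04 ])), (array([227.2, 235.8]), np.int32(45), array([ 0.596, -0.189,  0.04 ])), (array([327.8, 239.3]), np.int32(56), array([0.49 , 0.047, 0.04 ])), (array([219.2, 260.8]), np.int32(101), array([ 0.694, -0.138,  0.04 ])), (array([325.4, 263.7]), np.int32(83), array([0.587, 0.089, 0.04 ])), (array([244.5, 281. ]), np.int32(101), array([ 0.729, -0.04 ,  0.04 ])), (array([291.3, 282.9]), np.int32(75), array([0.686, 0.055, 0.04 ]))]
T [(array([308.5, 194.9]), array([302, 188,  17,  15, 115], dtype=int32))]
S [(array([302.1, 250. ]), array([297, 246,  11,   9,  85], dtype=int32)), (array([295.5, 258.5]), array([295, 258,   2,   2,   4], dtype=int32))]
dark [(array([318.8, 228. ]), array([313, 226,  12,   6,  13], dtype=int32), array([0.5577, 0.0279, 0.046 ])), (array([308.7, 233. ]), array([308, 232,   3,   3,   7], dtype=int32), array([0.5453, 0.0539, 0.046 ]))]
```

View pics/crop_t.png

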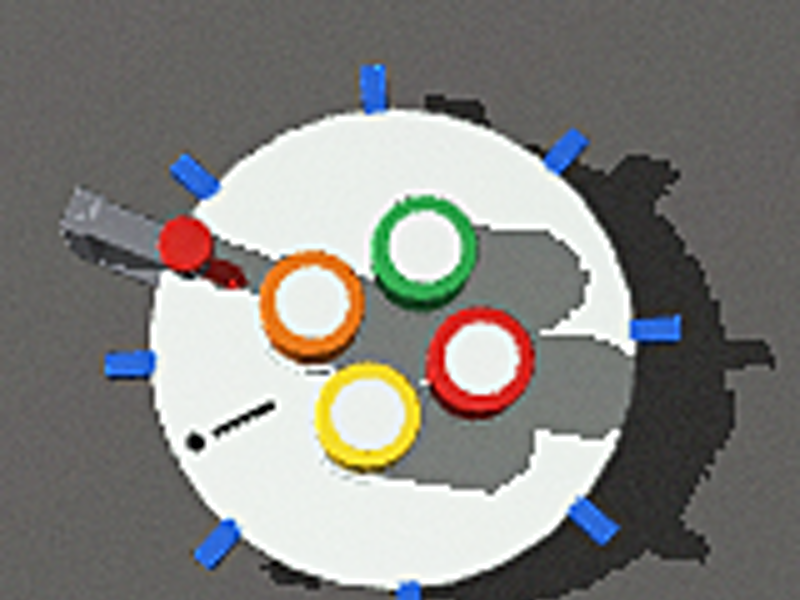

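The crop shows the knob centre at top-camera pixel (307.2,193.6), the hole at (309,233), and the fins cleanly separated. The axis is at (0.593,-0.048) and the mark at 115°. Next I'll triangulate the heights and the bracket angle, then check that the push poses can be reached.

```bash
cat >> h.py <<'E'
from scipy.spatial.transform import Rotation as Ro
C=np.array([.5927,-.0480])
def ori(yaw): # tool down, tool y axis at world angle yaw
    z=np.array([0,0,-1.]);y=np.array([np.cos(yaw),np.sin(yaw),0]);return Ro.from_matrix(np.c_[np.cross(y,z),y,z]).as_quat()
E
python3 - <<'E'
from h import *
from workcell import kinematics,bot
T=vision.read_camera("top");S=vision.read_camera("scene")
for a,b in(((400.7,210.4),(227.2,235.8)),((382.8,175),(219.2,260.8)),((313.1,253.5),(327.8,239.3)),((344.2,162),(244.5,281))): print("fin",tri(T,a,S,b))
for b in((302.1,249),(302.1,250)):print("knob",tri(T,(307.2,193.6),S,b))
k=onplane(T,(307.2,193.6),.103)[:2];print(k,np.hypot(*(k-C)),np.degrees(np.arctan2(*(k-C)[::-1])))
print(bot.tcp_to_tips)
for base in(-132.5,-87.5):
  for s in(90,-90):
    for d in(0,-22,-45):
      a=np.radians(base+d);p=[*(C+.142*np.array([np.cos(a),np.sin(a)])),.03]
      q=kinematics.solve_ik(p,ori(a+np.radians(s)));print(base,s,d,None if q is None else np.round(q,2))
for y in range(-180,180,45):
  q=kinematics.solve_ik([*k,.12],ori(np.radians(y)));print("knob",y,None if q is None else np.round(q,2))
E
```

```text
fin (array([ 0.59958917, -0.18384008,  0.04341027]), np.float64(0.0023332237042568435))
fin (array([ 0.69291389, -0.13982966,  0.03893173]), np.float64(0.0022169200975046977))
fin (array([0.4920695 , 0.04559055, 0.04099172]), np.float64(0.004182086690480507))
fin (array([ 0.72966879, -0.04065097,  0.04014284]), np.float64(0.0021088251048319447))
knob (array([0.63659641, 0.05473199, 0.10024457]), np.float64(0.0018384044362576685))
knob (array([0.6370357 , 0.0548735 , 0.09788146]), np.float64(0.001948541914473606))
[0.63649145 0.05381359] 0.11083184262657299 66.72678306897271
0.017
-132.5 90 0 [-0.3   0.51  2.01 -0.    0.63  0.44]
-132.5 90 -22 [-0.23  0.47  2.1  -0.    0.58  0.89]
-132.5 90 -45 [-0.12  0.44  2.14 -0.    0.55  1.4 ]
-132.5 -90 0 [-0.3   0.51  2.01 -0.    0.63 -2.7 ]
-132.5 -90 -22 [-0.23  0.47  2.1  -0.    0.58 -2.25]
-132.5 -90 -45 [-0.12  0.44  2.14 -0.    0.55 -1.74]
-87.5 90 0 [-0.31  0.62  1.76 -0.    0.76 -0.35]
-87.5 90 -22 [-0.32  0.57  1.88 -0.    0.69  0.02]
-87.5 90 -45 [-0.3   0.51  2.01 -0.    0.63  0.44]
-87.5 -90 0 [-0.31  0.62  1.76 -0.    0.76  2.79]
-87.5 -90 -22 None
-87.5 -90 -45 [-0.3   0.51  2.01 -0.    0.63 -2.7 ]
knob -180 None
knob -135 [ 0.08  0.51  1.7  -0.    0.93  2.44]
knob -90 [ 0.08  0.51  1.7  -0.    0.93  1.65]
knob -45 [ 0.08  0.51  1.7  -0.    0.93  0.87]
knob 0 [ 0.08  0.51  1.7  -0.    0.93  0.08]
knob 45 [ 0.08  0.51  1.7  -0.    0.93 -0.7 ]
knob 90 [ 0.08  0.51  1.7  -0.    0.93 -1.49]
knob 135 [ 0.08  0.51  1.7  -0.    0.93 -2.27]
```

```bash
cat >> h.py <<'E'
def pose(deg,z=.03,r=.142):
    a=np.radians(deg);return [*(C+r*np.array([np.cos(a),np.sin(a)])),z],ori(a+np.pi/2)
def tang(f,deg): # resistance against clockwise push
    a=np.radians(deg);return float(-np.dot(f[:2],[np.sin(a),-np.cos(a)]))
E
python3 - <<'E'
from h import *
from workcell import bot,hand,get_obs
hand.move_gripper(.034,20)
bot.reach(*pose(-132.5,.15));print(get_obs()["time_s"])
bot.servo_line(pose(-132.5)[0],velocity=.12)
o=get_obs();print(o["time_s"],o["position"],o["gripper_width"],o["wrist_force"])
for d in np.linspace(-141,-172,4):
    p,q=pose(d);bot.servo_line(p,q,velocity=.05);o=get_obs();print(o["time_s"],d,tang(o["wrist_force"],d),o["wrist_force"].round(2))
T=vision.read_camera("top")
P=np.array([onplane(T,b[0],.046)[:2] for b in blobs(T,"blue",(280,150,420,280),25)[0]])
d=P-C;print(np.degrees(np.arctan2(d[:,1],d[:,0])).round(1),np.hypot(*d.T).round(3))
cv2.imwrite("pics/t1.png",T["frame"][120:300,240:460,::-1].repeat(3,0).repeat(3,1))
E
```

```text
2.7917
3.9417 [ 0.49726572 -0.15287238  0.03057893] 0.03380998392598547 [ 0.16270337 -0.07818812 -0.40037029]
4.5167 -141.0 0.38321057427406957 [ 0.42 -0.15 -0.28]
5.175 -151.33333333333334 1.4170685179100733 [ 1.05 -1.04 -0.21]
5.8333 -161.66666666666666 -0.06451028919039321 [0.7  0.3  0.35]
6.4917 -172.0 -0.09401086226873079 [-0.67  0.   -1.1 ]
[ 12.3 -33.   57.2 -78.  102.2 147.2] [0.135 0.135 0.139 0.135 0.135 0.135]
```

View pics/t1.png

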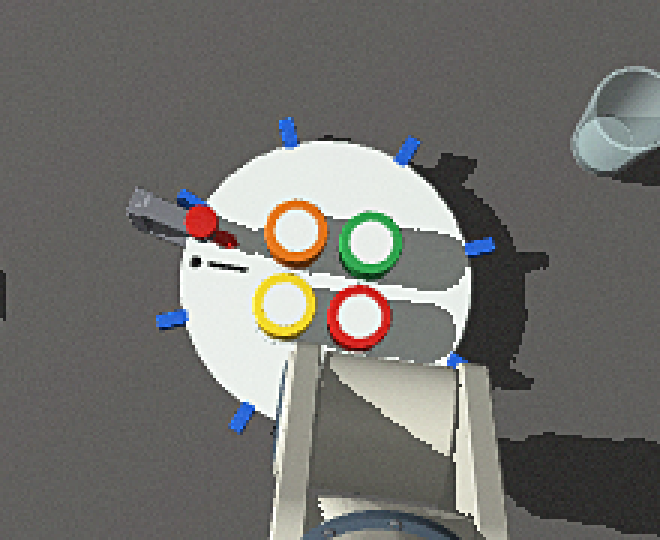

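The mark is now at about 79.7°, 13° short of the pointer, and the tool is pushing with roughly the expected contact offset. From here I'll go in fine steps with a force stop.

```bash
python3 - <<'E'
from h import *
from workcell import bot,get_obs
p,q=pose(-180.5);bot.servo_line(p,q,velocity=.04)
d=-180.5;L=[]
while d>-189:
    d-=.25;p,q=pose(d);bot.servo_line(p,q,velocity=.015);o=get_obs();f=tang(o["wrist_force"],d);L.append((round(d,2),round(f,1)))
    if f>6:break
print(L,o["time_s"],o["ft_torque"])
T=vision.read_camera("top")
P=np.array([onplane(T,b[0],.046)[:2] for b in blobs(T,"blue",(280,150,420,280),25)[0]])
e=P-C;print(np.degrees(np.arctan2(e[:,1],e[:,0])).round(1))
cv2.imwrite("pics/t2.png",T["frame"][150:280,270:430,::-1].repeat(4,0).repeat(4,1))
E
```

```text
[(-180.75, 1.4), (-181.0, 3.4), (-181.25, 4.1), (-181.5, 1.7), (-181.75, 2.9), (-182.0, 2.0), (-182.25, 1.9), (-182.5, -0.2), (-182.75, 1.1), (-183.0, 1.2), (-183.25, 2.0), (-183.5, 0.8), (-183.75, -0.4), (-184.0, 0.4), (-184.25, 0.3), (-184.5, 0.2), (-184.75, 1.7), (-185.0, 2.0), (-185.25, 2.2), (-185.5, 1.8), (-185.75, 2.1), (-186.0, 3.2), (-186.25, 4.3), (-186.5, 7.1)] 13.2167 [-9.56737375e-01  6.17524631e-04  4.78488559e-02]
[  -1.8   43.4  -46.9   87.8  -92.4  132.8 -136.9]
```

View pics/t2.png

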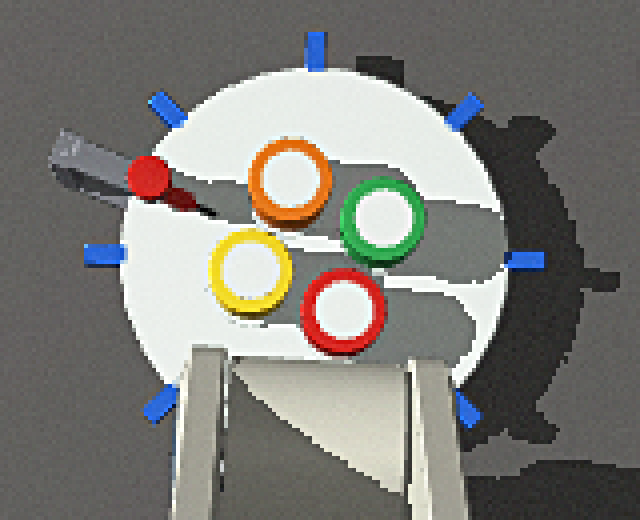

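The mark now faces the pointer, with the knob at about (307,194.5) in the top view, and the resistance rose suddenly. I'll back off to the middle of the straddle and use the scene camera to check that the knob dropped.

```bash
python3 - <<'E'
from h import *
from workcell import bot,get_obs,hand
p,q=pose(-182.3);bot.servo_line(p,q,velocity=.05)
S=vision.read_camera("scene");T=vision.read_camera("top")
print([(b[0].round(1),b[1]) for b in blobs(S,"red",(290,240,312,265),4)[0]])
print([(b[0].round(1),b[1]) for b in blobs(T,"red",(295,180,325,205),4)[0]])
for z in(.103,.095,.089):print(z,proj(S,[.6365,.0545,z]))
P=np.array([onplane(T,b[0],.046)[:2] for b in blobs(T,"blue",(280,150,420,280),25)[0]])
e=P-C;print(np.degrees(np.arctan2(e[:,1],e[:,0])).round(1),get_obs()["wrist_force"])
E
```

```text
[(array([302.3, 252.7]), array([297, 248,  11,  10,  85], dtype=int32)), (array([295.6, 258.8]), array([295, 258,   2,   3,   5], dtype=int32))]
[(array([308.6, 195.2]), array([302, 189,  17,  13, 119], dtype=int32))]
0.103 [301.59568897 247.89748057]
0.095 [301.65408007 250.88989738]
0.089 [301.69755776 253.11803489]
[ -1.4  43.5 -46.8  88.4 -91.9 133.3] [-0.14908435  0.58661128 -0.33475911]
```

The knob image moved down 2.7 px, about 7–8 mm, so the pin has dropped and the disc is locked. Now I'll press the knob.

```bash
python3 - <<'E'
from h import *
from workcell import bot,get_obs,hand
p,_=pose(-182.3,.19);bot.servo_line(p,velocity=.2)
hand.move_gripper(0.0,20)
k=[.637,.0545]
bot.reach([*k,.16],ori(-np.pi/2))
bot.servo_line([*k,.118],velocity=.06)
o=get_obs();f0=o["wrist_force"][2];print(o["time_s"],o["position"],f0)
z=.118;L=[]
while z>.100:
    z-=.0007;bot.servo_line([*k,z],velocity=.015);o=get_obs();f=o["wrist_force"][2]-f0;L.append((round((o["position"][2]-.017)*1e3,1),round(f,1)))
    if f>12:break
print(L,o["time_s"])
bot.servo_line([*k,.19],velocity=.15)
bot.reach([.45,-.25,.3],ori(-np.pi/2))
S=vision.read_camera("scene");T=vision.read_camera("top")
print([(b[0].round(1),b[1]) for b in blobs(S,"red",(290,240,312,265),4)[0]])
cv2.imwrite("pics/t3.png",T["frame"][:,:,::-1]);print(get_obs()["time_s"])
P=np.array([onplane(T,b[0],.046)[:2] for b in blobs(T,"blue",(280,150,420,280),25)[0]])
e=P-C;print(np.degrees(np.arctan2(e[:,1],e[:,0])).round(1))
E
```

```text
16.8083 [0.63721706 0.05455293 0.11811231] 0.29050690658930906
[(np.float64(100.6), np.float64(0.5)), (np.float64(99.6), np.float64(-0.3)), (np.float64(98.8), np.float64(-1.2)), (np.float64(98.1), np.float64(-0.2)), (np.float64(97.4), np.float64(0.2)), (np.float64(96.7), np.float64(-0.4)), (np.float64(96.0), np.float64(0.0)), (np.float64(95.4), np.float64(0.6)), (np.float64(94.7), np.float64(1.0)), (np.float64(94.0), np.float64(0.5)), (np.float64(93.2), np.float64(1.5)), (np.float64(92.5), np.float64(1.0)), (np.float64(91.9), np.float64(1.5)), (np.float64(91.1), np.float64(0.5)), (np.float64(90.5), np.float64(0.6)), (np.float64(89.8), np.float64(1.4)), (np.float64(89.1), np.float64(2.8)), (np.float64(89.0), np.float64(8.7)), (np.float64(89.0), np.float64(13.7))] 21.5583
[(array([301.8, 255.4]), array([295, 251,  13,  10,  92], dtype=int32))]
23.775
[  -1.3   43.5  -46.7   88.4  -91.7  133.3 -137.   178.4]
```

View pics/t3.png

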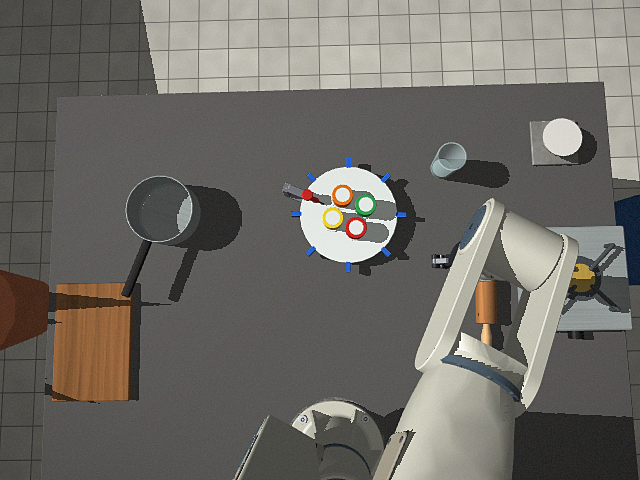

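The knob hit its hard stop at 89.0 mm and stayed down (scene row 255.4). In the top view the saucepan and tumbler are where they started, the visible part of the rolling pin has not shifted, and the arm is clear.

```bash
python3 -c "
from workcell import hand_in;print(hand_in())"
```

```text
the job is handed in; nothing more can be done
None
```

The job is handed in at about 24 s: the mark faces the pointer, the lock pin dropped in at about 7 N on the fin, the knob is fully home at 89 mm, the arm is clear, and the saucepan, tumbler and rolling pin were not touched.

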